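Slide the die crate home into its bay

TASK

The heavy wooden crate of cutting dies has been left out on the bench. Push it with the fingertips, low down on the red band round its foot so that it slides and never tips, into the angle-iron bay on the robot's left until its back face is flush against the bay's plywood backboard, and leave it there. Slide it steadily without shoving it, do not grip or lift it or anything else, and leave the thread cone, the glue bottle and the hammer where they are.

Things in the scene. Friction and masses are not known exactly. Their poses are not given: they have to be found in the camera images.
- crate: Loose plywood crate full of steel cutting dies, 1.8 to 2.5 kg, 180 mm wide (its x), 110 deep (y), 200 high; the wedged-in dies rise to 230. Red band round the lowest 60 mm. Origin: centre of its underside, z up. +y face: the back, which goes to the backboard, at first towards world +y within 0.25 rad. Slides on the bench with friction about 0.6 (9 to 17 N); pushed above 85 mm it may tip.
- crate_push (a point): Middle of the crate's flat, smooth front (-y) face, 30 mm above the bench, on the red band: 55 mm in front of the crate's origin; axes as the crate's. The face is 180 mm wide, upright and bears a thin brass card holder higher up. Push here along the crate's +y. A tool pointing straight down would touch the crate's upper part with the gripper's body first: lean the tool back so that the tips lead.
- bay: Fixed crate bay: two dark angle-iron cheeks and a plywood backboard, 15 mm thick, 250 wide, 130 high. Origin: at bench level, middle of the backboard's inner face. The mouth opens to its -y; the crate goes in along its +y, which is world +y within 0.12 rad. No floor plate. Home: crate origin 55 mm in front of this origin (y = -0.055, x = 0 in the bay's frame), axes parallel.
- bay_mouth (a point): Centre of the bay's mouth at bench level, 119 mm in front of the backboard (y = -0.119 in the bay's frame), axes as the bay's. Mouth 240 mm wide between the flared tips. The cheeks are 40 mm high, 200 mm apart inside (10 mm to spare each side of the crate) and straight from the backboard to 85 mm, then flare outward by 32 degrees. 5 mm thick foot flanges reach 40 mm outward of each cheek.
- cone: Red cone of sewing thread, 68 mm across, 150 mm high, standing loose on the bench. Origin: centre of its underside. To be left alone.
- glue: White glue bottle with red cap, 60 mm across, 150 mm high, standing loose on the bench. Origin: centre of its underside. To be left alone.
- hammer: Hammer with a wooden handle, 220 mm long, lying loose on the bench on the robot's side of the bay. Origin: under its middle; x along the handle towards the head. To be left alone.

How it is judged (in metres and radians):
On the way:
1. the crate's leading edge has slid into the mouth of the bay, upright on the bench, pushed by the fingertips (y of crate in the frame of bay between -0.155 and -0.075 m and x of crate in the frame of bay between -0.045 and 0.045 m and contact force between the fingers and crate above 1 N and angle between crate's own z axis and vertical below 0.12 rad), for 0.1 s.
At the end, for the whole second after the job is handed in: The crate stands flat on the bench between the cheeks of the bay (centred within 14 mm), its back within 6 mm of the backboard and parallel to it within 0.045 rad, upright and at rest, with the robot clear of it (y of crate in the frame of bay above -0.061 m and x of crate in the frame of bay between -0.014 and 0.014 m and angle between the y axis of crate and the y axis of bay, either way round below 0.045 rad and angle between crate's own z axis and vertical below 0.03 rad and height (world z) of crate below 0.005 m and linear speed of crate below 0.01 m/s); the robot touches nothing.
It fails at once if the crate tips: it leans by more than 0.12 rad (7 degrees) (angle between crate's own z axis and vertical above 0.12 rad).
It fails at once if the crate is lifted more than 12 mm off the bench (height (world z) of crate above 0.012 m).
It fails at once if the crate is pushed from high up (fingers on it with the TCP more than 90 mm above the bench) or with the arm or the gripper's body ((contact force between the fingers and crate above 1.5 N and height (world z) of the grasp point above 0.09 m) or contact force between the arm and crate above 3 N).
It fails at once if the crate is shoved faster than 0.3 m/s (linear speed of crate above 0.3 m/s).
It fails at once if the thread cone, the glue bottle or the hammer is moved by more than 15 mm (distance of any of cone, glue, hammer from where it was at the start of the episode above 0.015 m).
It also fails if it takes over 64 s, if anything falls off the work surface, if the arm or the gripper's body presses on something with over 40 N, if the wrist force passes 120 N, or if a joint passes its speed limit or range.

ROBOT

A 6-joint arm with a two-finger parallel gripper is mounted at the origin on the work surface. World frame = base frame: x ahead of the robot, y to its left, z up, the work surface at z = 0. Lengths are in m, angles in degrees, forces in N, time in s.
With the tool pointing down it reaches from about 0.325 to 0.775 m from the base axis. Payload 5.5 kg.
Tool frame: the origin (TCP) lies between the finger pads, 19 mm behind the fingertips; this is the grasp point; z points along the fingers, y is the line along which they close (so a half turn about z gives the same grasp; the last joint's range is limited). The gripper opens to 85 mm and grips with 20 to 120 N. Pads are 22 mm wide; open, the fingers measure 114 mm over their backs; the gripper's body (76 mm by 85 mm) begins 54 mm behind the grasp point. The pads swing forward as they close: fully open they stand 13 mm farther back than shut.
Start: joints at [-66.847, 5.22, 70.514, -0, 104.267, -3.249], TCP at [0.267, -0.537, 0.25] pointing down, gripper open.
Joint ranges: [-164.24, 164.24], [-49.07, 125.15], [9.68, 141.18], [-86.29, 266.29], [3.28, 154.24], [-151.56, 151.56]. Speed limits (degrees/s): [147.25, 147.25, 172.46, 180, 180, 180].

INTERFACE

Orientations are given as [roll, pitch, yaw] about the fixed x, y, z axes, in that order (R = Rz(yaw) Ry(pitch) Rx(roll)).
In Python, from bench import arm, snapshot, job gives the robot as it stands.
- The arm moves only by the shell command python3 -m crank 'ROWS' [OPENING] [FORCE]. ROWS is JSON, a list of rows, each a list of 6 numbers: the shift along the world's x, y, z in units of 25 mm (1.0 is 25 mm), then the turn, a rotation vector about the world's x, y, z in units of 8 degrees (1.0 is 8 degrees). In form: [[dx, dy, dz, wx, wy, wz], ...]. A call has exactly 5 rows; each row is the pose to reach, as a shift and turn from the pose commanded when the call began; what a row does not reach only later rows make up. A row lasts 1/8 s, in which the tool goes at most 62.5 mm and 10.7 degrees, less where a joint would pass 70% of its speed; a pose out of reach is approached as far as the arm can. A call with a gripper value outside its range is refused whole. OPENING is the opening, from 0 (shut) to 1 (fully open), set as the call begins (- or left out, the last holds). The fingers move at their own pace and stop on an object; FORCE is the grip in N (left out, the last holds). Time passes only in rows, so rows that repeat a pose let the fingers close, or fill a call up. It gives the time, the measured TCP pose, the force, the opening and the grip force at its end, in the units of the state.
- arm.get_state(): the state, without advancing time (a new reading comes with each control period).
- snapshot(name): name is "scene" or "top" or "wrist"; returns a dict with "color" (400x640x3 uint8, red, green, blue), "fx", "fy", "cx", "cy" (pixels), "R" (3x3) and "t" (3): a world point X has camera coordinates R X + t; the wrist camera has in their place "tool_from_camera" (4x4, takes a point from camera to tool coordinates, whose origin is the TCP and whose axes are the flange's). Camera axes: x right, y down, z forward; pixel columns grow to the right and rows downward; lengths in m; the calibration is good to about 2 mm. The wrist camera is an equidistant fisheye: a pixel r from the principal point sees the ray r / f radians off the axis. A picture is of the moment at which its call begins: read the wrist's pose just before it. There is no depth.
- job.job_done(): hands the job in; it is judged then, once.
The state is a dict: "time": time; "joint_pos": joint angles; "joint_vel": joint speeds; "joint_torque": joint torques, N m; "tool_pos": TCP position; "tool_rot": TCP orientation; "ft_force": force on the tool from outside, world axes, zero at the start; "ft_torque": the same for the moment, N m; "finger_gap": opening from 0.0 (shut) to 1.0 (fully open); "gripper_force": force on a finger pad.
Only numpy, scipy, OpenCV 4.12 (cv2) and the standard library are available. Lean on these libraries where they do the work, as an engineer would, in place of code of your own. Each camera call takes 0.05 s, during which the arm holds its last target. There are 200 camera calls.

## Working session

There is one attempt and no reset: what is moved stays moved. The work goes in short steps, Python scripts to look and compute and a shell command to move; the robot and the scene stay as the last step left them, time stands still between calls to the robot, and variables do not carry over. Pictures are saved under pics/ and viewed, at most 10 in all, crops included, and the job is handed in when it is done.

```bash
ls; mkdir -p pics; python3 - <<'E'
from bench import arm, snapshot, job
import cv2,pickle
d={}
for n in("scene","top"):
    s=snapshot(n); d[n]=s; cv2.imwrite(f"pics/{n}0.png",s["color"][:,:,::-1]); print(n,s["fx"],s["cx"],s["cy"],s["R"],s["t"])
pickle.dump(d,open("s0.pkl","wb"))
print(arm.get_state())
E
```

```text
pics
scene 395.41808922366914 326.92771898504054 202.08148914578172 [[-4.33189740e-01  9.01302746e-01  1.01287187e-04]
 [ 6.88179436e-01  3.30829653e-01 -6.45725022e-01]
 [-5.82027244e-01 -2.79651750e-01 -7.63570027e-01]] [ 0.17131459 -0.36994417  1.29757482]
top 479.76104957580367 315.8876886064499 196.07059021069065 [[-0.02674998 -0.9994973   0.01701731]
 [-0.99776776  0.02565395 -0.06165526]
 [ 0.0611877  -0.0186286  -0.99795242]] [0.07750825 0.58542098 1.03817536]
{'time': 0.1, 'joint_pos': array([-6.68461272e+01,  5.25896656e+00,  7.05767197e+01, -2.62608723e-03,
        1.04268535e+02, -3.24790555e+00]), 'joint_vel': array([ 0.0761043 , -0.04335063, -0.18123792, -0.02228075, -0.10321195,
        0.0107481 ]), 'joint_torque': array([ 4.45428610e-03, -4.60217249e+01, -4.19218326e+01,  1.84536138e-04,
        1.06531676e-02, -2.38477952e-05]), 'tool_pos': array([ 0.26669671, -0.53720297,  0.24894499]), 'tool_rot': array([-1.79895802e+02, -3.36263953e-03,  2.64011303e+01]), 'ft_force': array([-0.30039301,  0.54441184,  0.20042291]), 'ft_torque': array([0.04100042, 0.01073373, 0.03834072]), 'gripper_force': 0.0, 'finger_gap': 1.0006450372555573}
```

View pics/scene0.png

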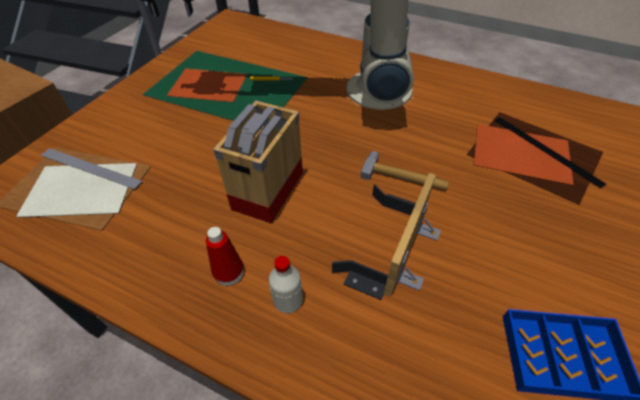

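View pics/top0.png

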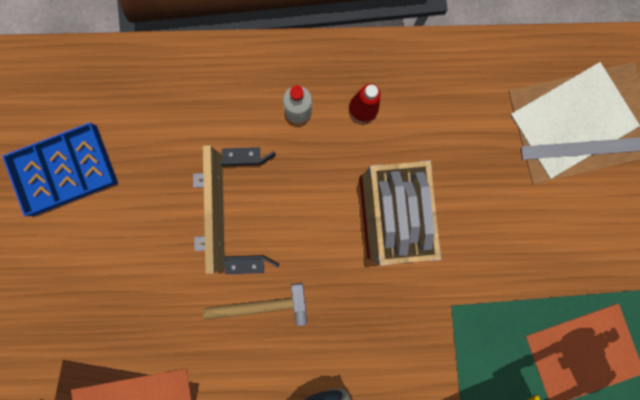

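The scene view shows the crate at about (258,160), bay board (410,235), hammer (405,172), cone (225,258) and glue (286,287). In the top view the crate rim has corners at about (371,166), (430,163), (439,259) and (380,264). The bay board runs (210,147)-(214,272), the hammer lies at (255,307), and the glue and cone are well to the far side. I'll enlarge both to read the corners.

```bash
python3 - <<'E'
import cv2
a=cv2.imread("pics/top0.png")[135:285,190:450]
cv2.imwrite("pics/topc.png",cv2.resize(a,None,fx=3,fy=3,interpolation=cv2.INTER_CUBIC))
a=cv2.imread("pics/scene0.png")[95:310,205:455]
cv2.imwrite("pics/scenec.png",cv2.resize(a,(750,600),fx=3,fy=3,interpolation=cv2.INTER_CUBIC) if 0 else cv2.resize(a[:200],None,fx=3,fy=3,interpolation=cv2.INTER_CUBIC))
E
```

```text
(no output)
```

View pics/topc.png

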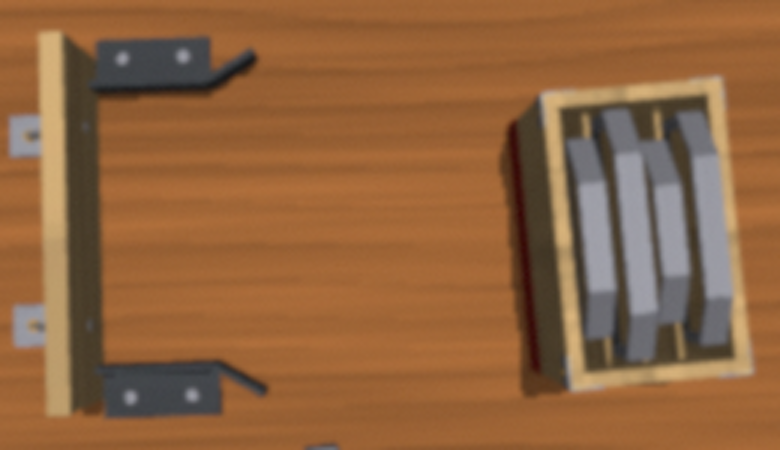

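View pics/scenec.png

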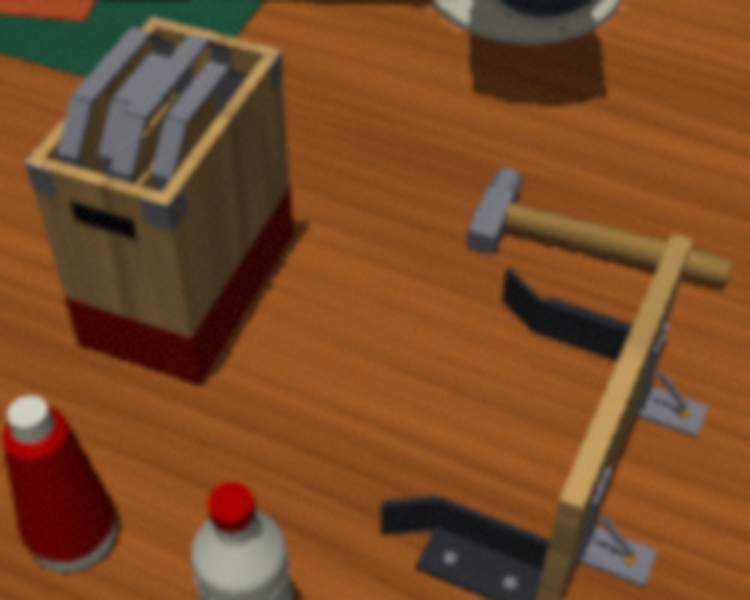

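The crops give the corners. The crate rim in the top crop is (542,93), (720,78), (751,373), (570,389), and in the scene crop (166,203), (28,161), (155,20), (280,50). The board's inner top edge is (64,33)-(71,415) in the top crop and (565,500)-(672,236) in the scene crop.

```bash
cat >h.py <<'E'
import numpy as np,pickle
d=pickle.load(open("s0.pkl","rb"))
off={"top":(190,135),"scene":(205,95)}
def ray(n,c,crop=True):
    s=d[n]; c=np.array(c,float)
    if crop: c=(c+.5)/3-.5+off[n]
    v=np.array([(c[0]-s["cx"])/s["fx"],(c[1]-s["cy"])/s["fy"],1]); R=s["R"]
    return -R.T@s["t"],R.T@v/np.linalg.norm(v)
def plane(n,c,z,crop=True):
    o,v=ray(n,c,crop); return o+v*(z-o[2])/v[2]
def tri(a,b):
    o1,v1=ray("top",a);o2,v2=ray("scene",b)
    k=np.linalg.lstsq(np.stack([v1,-v2],1),o2-o1,rcond=None)[0]
    p,q=o1+k[0]*v1,o2+k[1]*v2; return (p+q)/2,np.linalg.norm(p-q)
E
python3 - <<'E'
from h import *
np.set_printoptions(precision=4,suppress=True)
T=[(542,93),(720,78),(751,373),(570,389)];S=[(166,203),(28,161),(155,20),(280,50)]
for a,b in zip(T,S): print("rim",*tri(a,b))
P=np.array([plane("top",c,.2) for c in T]);print(P,P.mean(0))
x=(P[0]+P[1]-P[2]-P[3])/2;y=(P[0]+P[3]-P[1]-P[2])/2
print("wid",np.linalg.norm(x),np.linalg.norm(y),"yaw",np.degrees([np.arctan2(x[1],x[0]),np.arctan2(-y[0],y[1])]))
P2=np.array([plane("scene",c,.2) for c in S]);print("scene rim mean",P2.mean(0))
print("foot",plane("scene",(80,345),0),plane("scene",(200,382),0),plane("scene",(290,235),0))
for a,b in [((64,33),(565,500)),((71,415),(672,236))]: print("board",*tri(a,b),plane("top",a,.13),plane("scene",b,.13))
# cheeks inner top edges
for c in[(95,88),(210,88),(103,366),(218,362)]: print("cheek",plane("top",c,.04))
for c in[(255,55),(265,390)]: print("tip",plane("top",c,.04))
for c in[(300,285),(300,322),(205,313)]: print("hammer",plane("top",c,.02,False))
E
```

```text
rim [ 0.6291 -0.0354  0.2019] 0.00029379460447233666
rim [ 0.6351 -0.1437  0.2018] 0.0016046374941064508
rim [ 0.4553 -0.1558  0.1978] 0.0023528686475725656
rim [ 0.4497 -0.0464  0.2008] 0.00037293327390153745
[[ 0.6292 -0.0355  0.2   ]
 [ 0.6357 -0.1449  0.2   ]
 [ 0.4561 -0.1563  0.2   ]
 [ 0.4495 -0.0464  0.2   ]] [ 0.5426 -0.0958  0.2   ]
wid 0.18001433112869242 0.10981851147459394 yaw [3.5365 3.406 ]
scene rim mean [ 0.5418 -0.0953  0.2   ]
foot [ 0.6343 -0.1451  0.    ] [ 0.6246 -0.0372  0.    ] [ 0.4492 -0.0496 -0.    ]
board [0.6848 0.271  0.1274] 0.004723897992612011 [0.6851 0.2682 0.13  ] [0.6855 0.2734 0.13  ]
board [0.4357 0.2679 0.1269] 0.0006266556914292887 [0.4361 0.267  0.13  ] [0.4388 0.2685 0.13  ]
cheek [0.6603 0.2644 0.04  ]
cheek [0.6583 0.182  0.04  ]
cheek [0.4617 0.2616 0.04  ]
cheek [0.4622 0.1801 0.04  ]
tip [0.6814 0.1491 0.04  ]
tip [0.4415 0.1472 0.04  ]
hammer [0.3948 0.1018 0.02  ]
hammer [0.3157 0.1037 0.02  ]
hammer [0.341  0.3077 0.02  ]
```

Crate: origin (0.542,-0.0955), yaw 3.5°. Bay: origin about (0.5605,0.2685), yaw about 0.4°. The heights check against the text. I'll push with the gripper open, so two fingertips bear on the face, and lean the tool back 45°.

```bash
python3 -m crank '[[1,0.8,0,0,0,1.3],[2.5,1.8,0,0,0,2.6],[4,2.8,0,0,0,3.9],[5.2,3.8,0,0,0,5.2],[6,4.5,0,0,0,6.5]]' 1
python3 -m crank '[[1,0.8,0,0,0,0.4],[2.2,1.6,0,0,0,0.8],[3.4,2.4,0,0,0,1.2],[4.5,3.2,0,0,0,1.6],[5.1,3.8,0,0,0,1.9]]'
python3 -m crank '[[0,0,0,1.1,0.07,0],[0,0,0,2.2,0.14,0],[0,0,0,3.3,0.2,0],[0,0,0,4.4,0.27,0],[0,0,0,5.6,0.34,0]]'
```

```text
time: 0.72
tool_pos: [0.418, -0.4235, 0.2492]
tool_rot: [-180.0, -0.1, 78.8]
ft_force: [-0.1, -0.7, -0.0]
finger_gap: 0.998
gripper_force: 0.0
time: 1.35
tool_pos: [0.5452, -0.3288, 0.249]
tool_rot: [-179.9, -0.1, 93.8]
ft_force: [-0.1, -0.5, -0.4]
finger_gap: 1.0
gripper_force: 0.0
time: 1.98
tool_pos: [0.544, -0.3305, 0.2507]
tool_rot: [179.8, -45.1, 93.7]
ft_force: [0.9, -0.0, 0.4]
finger_gap: 1.0
gripper_force: 0.0
```

```bash
python3 -m crank '[[0,0,-1.5,0,0,0],[0,0,-3.5,0,0,0],[0,0,-5.5,0,0,0],[0,0,-7.5,0,0,0],[0,0,-8.4,0,0,0]]'
python3 -m crank '[[0,0.8,0,0,0,0],[0,1.6,0,0,0,0],[0,2.4,0,0,0,0],[0,3.2,0,0,0,0],[0,3.6,0,0,0,0]]'
python3 - <<'E'
from bench import arm,snapshot
import cv2
s=snapshot("scene")["color"][:,:,::-1]
cv2.imwrite("pics/s1.png",s);cv2.imwrite("pics/t1.png",snapshot("top")["color"][:,:,::-1])
print(arm.get_state()["joint_pos"])
E
```

```text
time: 2.6
tool_pos: [0.5429, -0.329, 0.0362]
tool_rot: [-179.8, -45.1, 93.4]
ft_force: [-1.3, 1.2, 0.6]
finger_gap: 1.001
gripper_force: 0.0
time: 3.22
tool_pos: [0.5447, -0.2395, 0.0413]
tool_rot: [179.8, -44.8, 93.8]
ft_force: [-0.1, 0.3, 0.8]
finger_gap: 0.998
gripper_force: 0.0
[-42.53712198  32.02998758  69.19606333  31.6557728  111.06903387
 -43.31325594]
```

View pics/t1.png

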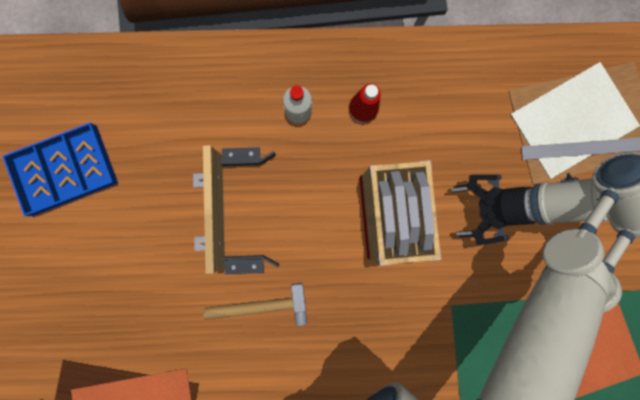

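The fingers are at (455,190) and (460,236), square to the crate front (435,212). The path is free, so I'll approach and find contact.

```bash
python3 -m crank '[[0,0.4,0,0,0,0],[0,0.7,0,0,0,0],[0,1.0,0,0,0,0],[0,1.3,0,0,0,0],[0,1.5,0,0,0,0]]'
python3 -m crank '[[0,0.2,0,0,0,0],[0,0.4,0,0,0,0],[0,0.6,0,0,0,0],[0,0.8,0,0,0,0],[0,1.0,0,0,0,0]]'
python3 -m crank '[[0,0.2,0,0,0,0],[0,0.4,0,0,0,0],[0,0.6,0,0,0,0],[0,0.8,0,0,0,0],[0,1.0,0,0,0,0]]'
```

```text
time: 3.95
tool_pos: [0.5443, -0.2019, 0.04]
tool_rot: [179.9, -44.9, 93.7]
ft_force: [-0.5, -0.7, -0.0]
finger_gap: 1.003
gripper_force: 0.0
time: 4.58
tool_pos: [0.5443, -0.1771, 0.04]
tool_rot: [179.9, -44.9, 93.7]
ft_force: [0.1, -0.2, 0.0]
finger_gap: 1.002
gripper_force: 0.0
time: 5.2
tool_pos: [0.5445, -0.1553, 0.04]
tool_rot: [179.8, -44.5, 93.5]
ft_force: [-0.9, -14.5, 0.6]
finger_gap: 0.997
gripper_force: 7.3
```

Contact: 14.5 N, sliding. Next, an automatic crate tracker from the rim colour, checked on the first picture.

```bash
cat >trk.py <<'E'
from h import *
import cv2
def track(s):
    im=s["color"]; hsv=cv2.cvtColor(im,cv2.COLOR_RGB2HSV)
    m=cv2.inRange(hsv,(12,60,150),(26,150,255)); m[:, :228]=0; m[:140]=0; m[275:]=0; m[:,450:]=0
    n,l,st,_=cv2.connectedComponentsWithStats(m)
    k=1+np.argmax(st[1:,4]); pts=np.argwhere(l>0) if 0 else np.argwhere(np.isin(l,[i for i in range(1,n) if st[i,4]>25]))
    P=[]
    for r,c in pts:
        v=np.array([(c-s["cx"])/s["fx"],(r-s["cy"])/s["fy"],1]); R=s["R"]; o=-R.T@s["t"]; w=R.T@v
        P.append((o+w*(.2-o[2])/w[2])[:2]*1000)
    (cx,cy),(w,h),a=cv2.minAreaRect(np.array(P,np.float32))
    a=(a+45)%90-45
    return (round(cx,1),round(cy,1)),(round(w),round(h)),round(a,2)
if __name__=="__main__":
    from bench import snapshot,arm
    s=snapshot("top"); print(track(s), arm.get_state()["tool_pos"])
E
python3 -c "
from trk import *
print(track(d['top']))"; python3 trk.py
```

```text
((542.8, -97.5), (187, 114), 3.76)
((543.1, -92.9), (187, 116), 3.53) [ 0.54450738 -0.15463866  0.04004416]
```

```bash
python3 -m crank '[[0.02,0.24,0,0,0,-0.01],[0.03,0.48,0,0,0,-0.02],[0.05,0.72,0,0,0,-0.04],[0.06,0.96,0,0,0,-0.05],[0.08,1.2,0,0,0,-0.06]]'
python3 -m crank '[[0.02,0.24,0,0,0,-0.01],[0.03,0.48,0,0,0,-0.02],[0.05,0.72,0,0,0,-0.04],[0.06,0.96,0,0,0,-0.05],[0.08,1.2,0,0,0,-0.06]]'
python3 -m crank '[[0.02,0.24,0,0,0,-0.01],[0.03,0.48,0,0,0,-0.02],[0.05,0.72,0,0,0,-0.04],[0.06,0.96,0,0,0,-0.05],[0.08,1.2,0,0,0,-0.06]]'; python3 trk.py
```

```text
time: 5.88
tool_pos: [0.5465, -0.1256, 0.04]
tool_rot: [179.8, -44.5, 93.0]
ft_force: [-1.0, -14.8, 0.5]
finger_gap: 0.996
gripper_force: 7.2
time: 6.5
tool_pos: [0.5486, -0.0956, 0.0401]
tool_rot: [179.8, -44.5, 92.6]
ft_force: [-0.7, -15.4, 0.2]
finger_gap: 1.002
gripper_force: 7.3
time: 7.12
tool_pos: [0.5507, -0.0656, 0.04]
tool_rot: [179.8, -44.5, 92.1]
ft_force: [-2.2, -14.1, 1.2]
finger_gap: 0.998
gripper_force: 7.4
((550.5, -2.8), (187, 116), 2.18) [ 0.55071757 -0.06460478  0.04005962]
```

```bash
python3 -m crank '[[0.02,0.24,0,0,0,-0.01],[0.04,0.48,0,0,0,-0.02],[0.06,0.72,0,0,0,-0.03],[0.08,0.96,0,0,0,-0.05],[0.1,1.2,0,0,0,-0.06]]'
python3 -m crank '[[0.02,0.24,0,0,0,-0.01],[0.04,0.48,0,0,0,-0.02],[0.06,0.72,0,0,0,-0.03],[0.08,0.96,0,0,0,-0.05],[0.1,1.2,0,0,0,-0.06]]'
python3 -m crank '[[0.02,0.24,0,0,0,-0.01],[0.04,0.48,0,0,0,-0.02],[0.06,0.72,0,0,0,-0.03],[0.08,0.96,0,0,0,-0.05],[0.1,1.2,0,0,0,-0.06]]'; python3 trk.py
```

```text
time: 7.8
tool_pos: [0.5532, -0.0355, 0.04]
tool_rot: [179.8, -44.5, 91.6]
ft_force: [-1.6, -13.9, 1.8]
finger_gap: 0.997
gripper_force: 7.4
time: 8.43
tool_pos: [0.5558, -0.0055, 0.04]
tool_rot: [179.8, -44.5, 91.2]
ft_force: [-1.4, -15.2, 1.1]
finger_gap: 0.998
gripper_force: 7.5
time: 9.05
tool_pos: [0.5583, 0.0246, 0.04]
tool_rot: [179.8, -44.5, 90.7]
ft_force: [-1.0, -14.7, 1.1]
finger_gap: 0.999
gripper_force: 7.6
((559.9, 87.2), (187, 116), 0.73) [0.55835009 0.02548485 0.04002596]
```

```bash
python3 -m crank '[[0.01,0.24,0,0,0,-0.01],[0.01,0.48,0,0,0,-0.01],[0.02,0.72,0,0,0,-0.02],[0.02,0.96,0,0,0,-0.02],[0.03,1.2,0,0,0,-0.03]]'
python3 -m crank '[[0,0.24,0,0,0,0],[0,0.48,0,0,0,0],[0,0.72,0,0,0,0],[0,0.96,0,0,0,0],[0,1.2,0,0,0,0]]'
python3 -m crank '[[0,0.24,0,0,0,0],[0,0.48,0,0,0,0],[0,0.72,0,0,0,0],[0,0.96,0,0,0,0],[0,1.2,0,0,0,0]]'; python3 trk.py
python3 -c "
from bench import snapshot
import cv2
for n in ('top','scene'): cv2.imwrite(f'pics/{n}2.png',snapshot(n)['color'][:,:,::-1])"
```

```text
time: 9.72
tool_pos: [0.5594, 0.0546, 0.04]
tool_rot: [179.7, -44.5, 90.4]
ft_force: [-0.2, -14.9, 2.1]
finger_gap: 0.996
gripper_force: 7.6
time: 10.35
tool_pos: [0.5596, 0.0846, 0.04]
tool_rot: [179.7, -44.6, 90.5]
ft_force: [0.1, -14.6, 1.7]
finger_gap: 1.001
gripper_force: 7.6
time: 10.98
tool_pos: [0.5596, 0.1146, 0.04]
tool_rot: [179.7, -44.6, 90.5]
ft_force: [1.1, -15.2, 2.4]
finger_gap: 1.002
gripper_force: 7.7
((547.3, 34.5), (400, 193), -6.52) [0.55955797 0.1155283  0.04002629]
```

View pics/top2.png

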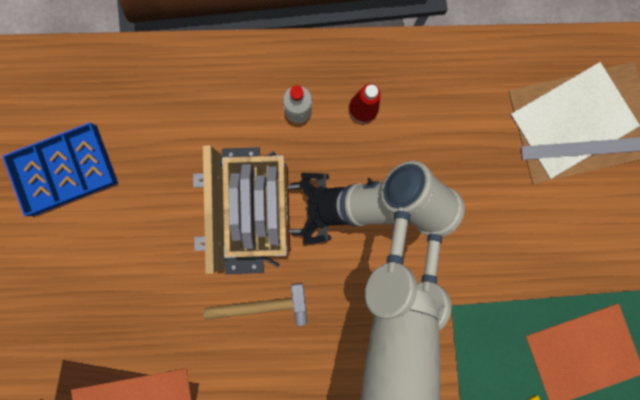

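The crate is centred between the cheeks at (255,205) and parallel to the board; hammer, cone and glue are untouched. The last 35 mm or so go slower, watching the force.

```bash
python3 -m crank '[[0,0.2,0,0,0,0],[0,0.4,0,0,0,0],[0,0.6,0,0,0,0],[0,0.8,0,0,0,0],[0,1,0,0,0,0]]'
python3 -m crank '[[0,0.05,0,0,0,0],[0,0.1,0,0,0,0],[0,0.15,0,0,0,0],[0,0.2,0,0,0,0],[0,0.2,0,0,0,0]]'
python3 - <<'E'
from bench import arm; print(arm.get_state()["ft_force"])
E
```

```text
time: 11.75
tool_pos: [0.5597, 0.1396, 0.04]
tool_rot: [179.7, -44.6, 90.5]
ft_force: [0.9, -14.5, 1.4]
finger_gap: 1.005
gripper_force: 7.7
time: 12.38
tool_pos: [0.5597, 0.1447, 0.04]
tool_rot: [179.7, -44.6, 90.5]
ft_force: [1.5, -14.0, 2.3]
finger_gap: 1.002
gripper_force: 7.2
[  1.49206051 -14.04773548   2.34359488]
```

```bash
python3 -m crank '[[0,0.03,0,0,0,0],[0,0.06,0,0,0,0],[0,0.09,0,0,0,0],[0,0.12,0,0,0,0],[0,0.14,0,0,0,0]]'
python3 -m crank '[[0,0.02,0,0,0,0],[0,0.04,0,0,0,0],[0,0.06,0,0,0,0],[0,0.08,0,0,0,0],[0,0.08,0,0,0,0]]'
```

```text
time: 13.0
tool_pos: [0.5597, 0.148, 0.04]
tool_rot: [179.7, -44.6, 90.5]
ft_force: [0.2, -15.0, 2.4]
finger_gap: 1.001
gripper_force: 7.8
time: 13.62
tool_pos: [0.5597, 0.1501, 0.04]
tool_rot: [179.7, -44.6, 90.5]
ft_force: [1.3, -15.9, 3.1]
finger_gap: 0.998
gripper_force: 7.5
```

```bash
python3 -m crank '[[0,0.02,0,0,0,0],[0,0.04,0,0,0,0],[0,0.06,0,0,0,0],[0,0.08,0,0,0,0],[0,0.08,0,0,0,0]]'
python3 -m crank '[[0,0.02,0,0,0,0],[0,0.04,0,0,0,0],[0,0.06,0,0,0,0],[0,0.06,0,0,0,0],[0,0.06,0,0,0,0]]'
```

```text
time: 14.25
tool_pos: [0.5598, 0.1508, 0.04]
tool_rot: [179.7, -44.5, 90.5]
ft_force: [-2.4, -22.9, 4.9]
finger_gap: 0.997
gripper_force: 11.3
time: 14.88
tool_pos: [0.5601, 0.151, 0.04]
tool_rot: [179.6, -44.3, 90.5]
ft_force: [-3.2, -28.9, 6.0]
finger_gap: 1.0
gripper_force: 14.5
```

The force has risen from 15 to 29 N and the tool has stopped at y = 0.151, so the crate is against the backboard. I'll back off and check.

```bash
python3 -m crank '[[0,-0.2,0,0,0,0],[0,-0.6,0,0,0,0],[0,-1.2,0,0,0,0],[0,-2.2,0,0,0,0],[0,-3.2,0,0,0,0]]'
python3 -m crank '[[0,-1,0.2,0,0,0],[0,-2,0.5,0,0,0],[0,-3,0.8,0,0,0],[0,-4,1,0,0,0],[0,-4,1,0,0,0]]'
python3 -c "
from bench import snapshot
import cv2,numpy as np
a=snapshot('top')['color'][135:285,190:360,::-1]
b=snapshot('scene')['color'][110:310,330:460,::-1]
a=cv2.resize(a,None,fx=3,fy=3,interpolation=cv2.INTER_CUBIC)
b=cv2.resize(b,None,fx=2,fy=2,interpolation=cv2.INTER_CUBIC)
c=np.zeros((450,800,3),np.uint8);c[:,:510]=a;c[:400,520:780]=b
cv2.imwrite('pics/f.png',c)"
```

```text
time: 15.5
tool_pos: [0.5583, 0.0757, 0.0398]
tool_rot: [179.9, -44.9, 90.6]
ft_force: [0.3, -0.1, -0.3]
finger_gap: 1.004
gripper_force: 0.0
time: 16.12
tool_pos: [0.559, -0.0255, 0.0652]
tool_rot: [179.8, -44.9, 90.4]
ft_force: [0.3, 0.1, -0.4]
finger_gap: 0.999
gripper_force: 0.0
```

View pics/f.png

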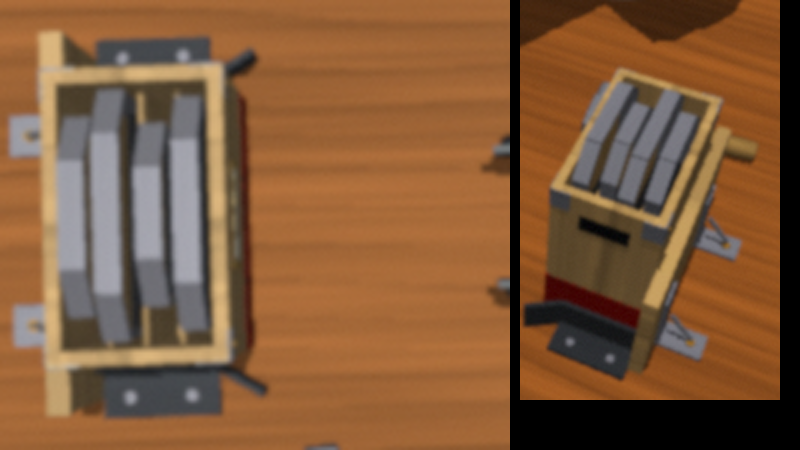

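The crate sits flush in the bay with the robot clear. Rim corners in the crop are (40,68), (222,63), (232,361) and (48,368). A numeric check before handing in:

```bash
python3 - <<'E'
from h import *
P=np.array([plane("top",c,.2) for c in [(40,68),(222,63),(232,361),(48,368)]])
x=(P[0]+P[1]-P[2]-P[3])/2
print(P.mean(0),np.degrees(np.arctan2(x[1],x[0])))
E
```

```text
[0.56178722 0.21275594 0.2       ] 0.7805965985691579
```

Measured crate (0.5618, 0.2128), yaw 0.8°; home is about (0.5605, 0.2135), yaw 0.4°. That is within tolerance, so I'm handing in.

```bash
python3 -c "
from bench import job; print(job.job_done())"
```

```text
the job is handed in; nothing more can be done
None
```

The crate is in the bay, flush against the backboard and centred within about 1.5 mm by my last camera measurement, with the robot clear; I handed the job in, but no verdict came back.

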